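# Hang the lift-off door on the slide cabinet

## Task

The door of the small slide cabinet has been cleaned and leans in the sloping wooden stand. Take it out and hang it back on the cabinet: lower its two hinge knuckles over the two upright hinge pins, right down onto the brackets, without dropping it, then let go. It may stay at any opening angle; do not knock over or shift the oil bottle, the staining jar or the slide box.

Things in the scene. Friction and masses are not known exactly. Their poses are not given: they have to be found in the camera images.
- door: Lift-off door: flat grey leaf, 150 mm wide (y), 170 mm tall (z), 8 mm thick (x), 0.25 to 0.46 kg. Origin: middle of its lower edge, mid-thickness; z up the leaf, y towards the knuckle edge, x out of its outer face. Mass centre near (0, 3, 85) mm. A round pull stands 19 mm out of the outer face at y -58, z 85 mm. Starts leaning right way up, z 30 degrees off vertical, its top towards the robot.
- knuckle_low (a point): Centre of the lower mouth of the lower knuckle's hole, at (0, 86, 25) mm in the door's frame, axes as the door's. Each of the two steel knuckles is a tube 20 mm across and 25 mm tall (from this point up), standing out of the leaf's +y edge, with an 11 mm hole right through, parallel to the door's z.
- knuckle_high (a point): Centre of the lower mouth of the upper knuckle's hole, at (0, 86, 120) mm in the door's frame; axes as the door's.
- top_edge (a point): Middle of the door's upper edge, at (0, 0, 170) mm in the door's frame. In the stand the upper 85 mm of the leaf are free on both faces.
- stand: Fixed wooden stand, base 160 (x) by 140 (y) by 10 mm; origin middle of its underside, z up. A back plate 110 mm wide slopes 30 degrees from vertical, top towards its -x (the robot), and backs the leaf's lower 85 mm; a ledge with a lip 12 mm high holds the lower edge, so the leaf is drawn out up along its own plane. Its yaw, and the door's, is within 0.3 rad of zero.
- cabinet: Fixed grey slide cabinet, 175 (x) by 200 (y) by 190 mm tall; origin middle of its underside, z up, yaw within 0.25 rad of zero. Open front to its -y. The hinge pins stand on two brackets at the front's +x edge. Hung square to the front (open 90 degrees), the door reaches from the pins to the cabinet's -y, outer face to its +x (same yaw as the cabinet), lower edge 12 mm above the table.
- pin_low (a point): Foot of the lower hinge pin, on its axis at the bracket's upper face, where the lower knuckle's mouth comes to rest: (77.5, -116, 37) mm in the cabinet's frame. Both pins: upright steel, 8 mm across, 24 mm long, the last 9 mm tapering to 3 mm. Brackets are 20 mm wide, 10 mm thick and stand out to 22 mm before the front.
- pin_high (a point): Foot of the upper hinge pin, for the upper knuckle: (77.5, -116, 132) mm in the cabinet's frame, straight above the lower pin. Its bracket covers the lower pin, so bring the door in from the side with both knuckle mouths 26 to 58 mm above the pins' feet, then lower it.
- oil_bottle: Bystander: small amber bottle, 40 mm across, 85 mm tall, standing on the table; origin at the middle of its underside.
- stain_jar: Bystander: white open jar, 66 mm across, 70 mm tall; origin at the middle of its underside.
- slide_box: Bystander: closed flat grey slide box, 87 by 172 by 34 mm; origin at the middle of its underside.
Mind the look-alikes: they are no part of the job. Of the things that look like the stand, the middle-sized one is meant. Several things have the shape of the door; the one meant has the colours described above.

How it is judged:
On the way, in this order (a step that is already met when the one before it is completed fails the run):
1. the door is lifted clear out of the stand (distance of door from where it was at the start of the episode above 0.03 m and contact force between door and stand below 0.1 N and contact force between the fingers and door above 0.5 N), for 0.1 s.
2. both knuckles are on their pins, while the gripper still holds the door (horizontal distance between knuckle_low and pin_low below 0.004 m and horizontal distance between knuckle_high and pin_high below 0.004 m and z of knuckle_low in the frame of pin_low between -0.003 and 0.016 m and z of knuckle_high in the frame of pin_high below 0.016 m and contact force between the fingers and door above 0.5 N).
At the end, for the whole second after the job is handed in: Both knuckles sit on their pins, each within 4 mm of the pin's axis and no more than 3 mm off the bracket, the door upright within 0.08 rad, at rest and released, at any opening angle (horizontal distance between knuckle_low and pin_low below 0.004 m and horizontal distance between knuckle_high and pin_high below 0.004 m and z of knuckle_low in the frame of pin_low between -0.003 and 0.003 m and z of knuckle_high in the frame of pin_high between -0.003 and 0.003 m and angle between door's own z axis and vertical below 0.08 rad and linear speed of door below 0.03 m/s and angular speed of door below 0.2 rad/s and contact force between the fingers and door below 0.1 N); the robot touches nothing.
It fails at once if the door is dropped (moves faster than 0.4 m/s while not held) (linear speed of door above 0.4 m/s and contact force between the fingers and door below 0.3 N).
It fails at once if a bystander is shifted by more than 30 mm or tipped (distance of any of oil_bottle, stain_jar, slide_box from where it was at the start of the episode above 0.03 m or angle between any of oil_bottle, stain_jar's own z axis and vertical above 0.5 rad).
It also fails if it takes over 45 s, if anything falls off the work surface, if the arm or the gripper's body presses on something with over 40 N, if the wrist force passes 120 N, or if a joint passes its speed limit or range.

## Robot

A 6-joint arm with a two-finger parallel gripper is mounted at the origin on the work surface. World frame = base frame: x ahead of the robot, y to its left, z up, the work surface at z = 0. Lengths are in m, angles in rad, forces in N, time in s.
With the tool pointing down it reaches from about 0.375 to 0.9 m from the base axis. Payload 3.1 kg.
Tool frame: the origin (TCP) lies between the finger pads; the fingertips stand 22 mm ahead of it and the grasp point (between the pads) lies 3 mm ahead of it; z points along the fingers, y is the direction in which the jaws open and shut (so a half turn about z gives the same grasp; the last joint's range is limited). The gripper opens to 87 mm and grips with 3 to 60 N. Pads are 19 mm wide; open, the fingers measure 117 mm over their backs; the gripper's body (75 mm by 190 mm) begins 51 mm behind the grasp point.
Start: joints at [-1.361, 0.527, 1.433, -0, 1.181, -0.178], TCP at [0.237, -0.578, 0.245] pointing down, gripper open.
Joint ranges: [-3.08, 3.08], [-0.75, 2.2], [0.22, 2.44], [-1.43, 4.57], [0, 2.65], [-2.85, 2.85]. Speed limits (rad/s): [2.79, 2.79, 3.14, 3.14, 3.14, 3.14].

## Interface

Orientations are given as a unit quaternion [x, y, z, w].
In Python, from rig import get_obs, camera, get_calibration, hand_in, search_frame gives the robot as it stands.
- The arm moves only by the shell command python3 -m jog 'ROWS' [FORCE]. ROWS is JSON, a list of rows, each an object with "grip": the closure in counts, from 0 (fully open) to 255 (shut); "travel": the shift along the world's x, y, z in cm, a list of three; "twist": the turn about the world's z in degrees. A call has 1 to 8 rows; each row shifts and turns the commanded pose from where the row before left it; what a row does not reach is not made up. A row lasts 1/10 s, in which the tool goes at most 50 mm and 8.59 degrees, less where a joint would pass 70% of its speed; a pose out of reach is approached as far as the arm can. A call is refused whole if a number of a shift passes 5 or a number of a turn 8.59, either way. A call with a gripper value outside its range is refused whole. The fingers move at their own pace and stop on an object; FORCE is the grip in N (left out, the last holds). Time passes only in rows, so rows that do not move let the fingers close. It gives the time, the measured TCP pose, the force and the opening at its end, in the units of the state.
- get_obs(): the state, without advancing time (a new reading comes with each control period).
- camera(name): name is "scene" or "side" or "wrist"; returns the picture (420x560x3 uint8, red, green, blue); there is no depth.
- get_calibration(name): a dict with "fx", "fy", "cx", "cy" (pixels), "R" (3x3) and "t" (3): a world point X has camera coordinates R X + t; the wrist camera has in their place "T_tool_cam" (4x4, takes a point from camera to tool coordinates, whose origin is the TCP and whose axes are the flange's). Camera axes: x right, y down, z forward; pixel columns grow to the right and rows downward; lengths in m; the calibration is good to about 2 mm. A picture is of the moment at which its call begins: read the wrist's pose just before it. get_calibration takes no time and is no camera call.
- hand_in(): hands the job in, once; it reports no verdict.
Trained networks look in the newest picture that a camera, given by its name, has taken for a name from the list of things; names that differ only in an ending like _2 or _b are one class to them, and where a whole thing is asked for, a point or a joint stands for the part that bears it (a point fixed in the world has none). Each returns a list of dicts, best first, with "p" (0 to 1); they miss things now and then, are a little off and sometimes report something else, mostly with a low value. They report only what shows in the picture. A call takes as long as a camera call. They do not tell look-alikes from the thing itself.
- search_frame(target, camera): "at" ([x, y, z] in m, in world coordinates, good to about 4 mm: the middle of the surface that is visible of it).
The state is a dict: "time": time; "q": joint angles; "joint_velocities": joint speeds; "joint_torque": joint torques, N m; "position": TCP position; "tool_rot": TCP orientation; "ft_force": force on the tool from outside, world axes, zero at the start; "moment": the same for the moment, N m; "grip_width": finger opening in m.
Only numpy, scipy, OpenCV 4.12 (cv2) and the standard library are available. Lean on these libraries where they do the work, as an engineer would, in place of code of your own. Each camera call takes 0.05 s, during which the arm holds its last target. There are 200 camera calls.

## Working session

There is one attempt and no reset: what is moved stays moved. The work goes in short steps, Python scripts to look and compute and a shell command to move; the robot and the scene stay as the last step left them, time stands still between calls to the robot, and variables do not carry over. Pictures are saved under pics/ and viewed, about 8 in all and at most 12, crops included, and the job is handed in when it is done.

```bash
ls; mkdir -p pics; python3 - <<'E'
from rig import *
import cv2,numpy as np
o=get_obs();print({k:np.round(v,3).tolist() for k,v in o.items()})
for c in ["scene","side"]:
    im=camera(c);cv2.imwrite(f"pics/{c}0.png",im[:,:,::-1])
    k=get_calibration(c);print(c,{a:np.round(b,4).tolist() for a,b in k.items()})
    for n in ["door","stand","cabinet","knuckle_low","pin_low","oil_bottle","stain_jar","slide_box"]:
        print(n,[(np.round(d["at"],3).tolist(),round(d["p"],2)) for d in search_frame(n,c)])
print(get_calibration("wrist"))
E
```

```text
pics
{'time': 0.0, 'q': [-1.36, 0.528, 1.434, -0.0, 1.181, -0.179], 'joint_velocities': [0.001, -0.001, 0.001, 0.001, 0.0, 0.0], 'joint_torque': [-0.001, -44.004, -17.659, 0.063, 0.058, -0.0], 'position': [0.237, -0.578, 0.244], 'tool_rot': [0.981, 0.193, -0.0, -0.001], 'ft_force': [0.572, 0.072, -0.794], 'moment': [0.01, 0.044, -0.035], 'grip_width': 0.087}
scene {'fx': 474.9661, 'fy': 474.9661, 'cx': 270.4235, 'cy': 211.4962, 'R': [[-0.7292, 0.6842, 0.0111], [0.4679, 0.5103, -0.7216], [-0.4994, -0.521, -0.6922]], 't': [0.5046, -0.0811, 1.8256]}
door [([0.576, -0.208, 0.107], 0.7), ([0.376, -0.031, 0.011], 0.7)]
stand [([0.345, -0.572, 0.038], 0.86), ([0.379, -0.281, 0.028], 0.81), ([0.627, -0.183, 0.013], 0.78)]
cabinet [([0.559, 0.307, 0.185], 0.94)]
knuckle_low [([0.377, -0.026, 0.01], 0.97), ([0.574, -0.208, 0.104], 0.86)]
pin_low [([0.564, 0.31, 0.192], 0.56)]
oil_bottle [([0.446, -0.4, 0.059], 0.69)]
stain_jar [([0.611, -0.48, 0.048], 0.8)]
slide_box []
side {'fx': 531.3299, 'fy': 531.3299, 'cx': 278.0622, 'cy': 211.3073, 'R': [[-0.8633, -0.5044, -0.0165], [-0.4008, 0.705, -0.
[... 340 characters left out ...]
.009], 0.83), ([0.57, -0.199, 0.116], 0.76)]
pin_low [([0.486, 0.294, 0.19], 0.57)]
oil_bottle [([0.438, -0.399, 0.049], 0.71)]
stain_jar [([0.607, -0.486, 0.051], 0.71), ([0.484, 0.298, 0.191], 0.32)]
slide_box [([0.76, 0.008, 0.03], 0.71)]
{'fx': 290.59172885169596, 'fy': 290.59172885169596, 'cx': 278.6743840977468, 'cy': 210.6192539990547, 'T_tool_cam': array([[-5.82247236e-04, -9.69451829e-01, -2.45281086e-01,
         6.69035165e-02],
       [ 9.99999827e-01, -5.85145196e-04, -6.10607831e-05,
         1.03234837e-03],
       [-8.43295614e-05, -2.45281079e-01,  9.69452002e-01,
        -1.40872719e-01],
       [ 0.00000000e+00,  0.00000000e+00,  0.00000000e+00,
         1.00000000e+00]])}
```

View pics/scene0.png

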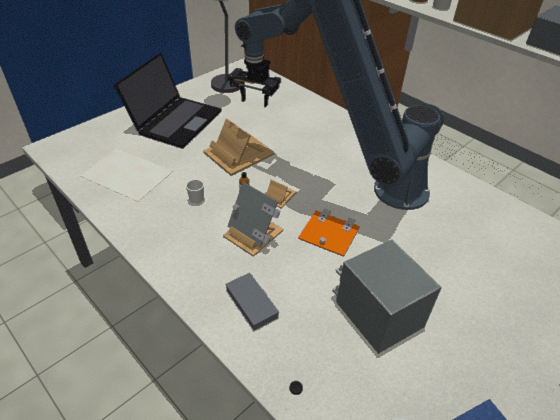

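View pics/side0.png

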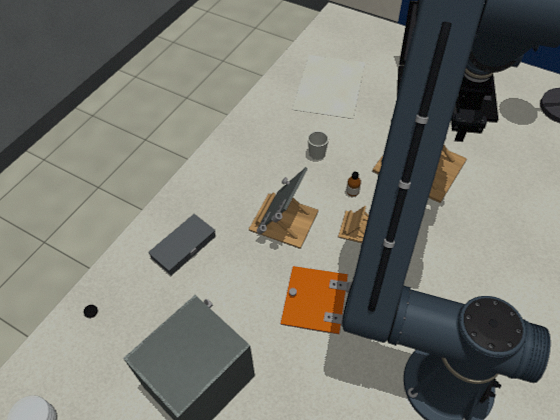

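Scene view shows three stand-like things: the big one at (235,145), the middle one at (255,235) holding a grey door, and the small one at (280,195). There are two doors: grey, leaning at (255,213), and orange, lying at (330,233). The grey door in the middle-sized stand fits the description; I'll confirm it in a wrist close-up. The cabinet is at (388,295), the bottle at (244,180), the jar at (196,192) and the slide box at (251,300).

```bash
python3 -m jog '[{"grip":0,"travel":[0,1,4],"twist":8},{"grip":0,"travel":[1.8,3,2],"twist":8},{"grip":0,"travel":[1.8,3,2],"twist":8},{"grip":0,"travel":[2,3,1],"twist":8},{"grip":0,"travel":[2,3,1],"twist":8},{"grip":0,"travel":[2,3,1],"twist":8},{"grip":0,"travel":[2,3,0.5],"twist":8},{"grip":0,"travel":[2,3,0],"twist":8}]'
python3 -m jog '[{"grip":0,"travel":[2.2,3,0],"twist":3.8},{"grip":0,"travel":[2.2,3,0],"twist":0},{"grip":0,"travel":[2.2,3,0],"twist":0},{"grip":0,"travel":[2,3,0],"twist":0},{"grip":0,"travel":[2,3,0],"twist":0},{"grip":0,"travel":[1,0,0],"twist":0},{"grip":0,"travel":[0,0,0],"twist":0},{"grip":0,"travel":[0,0,0],"twist":0}]'
cat > h.py <<'E'
from rig import *
import cv2,numpy as np
from scipy.spatial.transform import Rotation as Ro
def cam(name,tag):
    """picture -> (image, K, R, t) with world->camera R,t"""
    o=get_obs(); k=get_calibration(name); im=camera(name)
    cv2.imwrite(f"pics/{tag}.png",cv2.resize(im[:,:,::-1],(800,600),interpolation=cv2.INTER_CUBIC))
    np.save(f"pics/{tag}.npy",im)
    K=np.array([[k["fx"],0,k["cx"]],[0,k["fy"],k["cy"]],[0,0,1]])
    if name=="wrist":
        T=np.eye(4);T[:3,:3]=Ro.from_quat(o["tool_rot"]).as_matrix();T[:3,3]=o["position"]
        W=np.linalg.inv(T@k["T_tool_cam"]);R,t=W[:3,:3],W[:3,3]
    else: R,t=np.array(k["R"]),np.array(k["t"])
    np.savez(f"pics/{tag}.npz",K=K,R=R,t=t)
    return im,K,R,t
def proj(X,K,R,t):
    p=(np.atleast_2d(X)@R.T+t)@K.T; return p[:,:2]/p[:,2:]
def look(tag):
    d=np.load(f"pics/{tag}.npz"); return d["K"],d["R"],d["t"]
E
python3 - <<'E'
from h import *
cam("wrist","w1");o=get_obs();print(o["time"],o["position"],o["tool_rot"])
for n in ["door","knuckle_low","knuckle_high","top_edge","stand"]:
    print(n,[(np.round(d["at"],3).tolist(),round(d["p"],2)) for d in search_frame(n,"wrist")])
E
```

```text
time: 1.7
position: [0.3738, -0.3574, 0.3607]
tool_rot: [0.728, 0.686, -0.0, 0.001]
ft_force: [0.7, 0.0, -0.6]
grip_width: 0.0873
time: 2.5
position: [0.4887, -0.2091, 0.3594]
tool_rot: [0.707, 0.707, -0.0, -0.0]
ft_force: [0.5, 0.1, -0.5]
grip_width: 0.0867
2.55 [ 0.48839711 -0.20925543  0.35941304] [ 7.07040166e-01  7.07173295e-01 -3.32658865e-04 -1.52994895e-04]
door [([0.37, -0.036, 0.009], 0.76), ([0.56, -0.201, 0.128], 0.61)]
knuckle_low [([0.562, -0.203, 0.131], 0.87), ([0.372, -0.034, 0.011], 0.77)]
knuckle_high [([0.561, -0.2, 0.129], 0.88), ([0.374, -0.032, 0.012], 0.82)]
top_edge [([0.372, -0.031, 0.013], 0.97), ([0.563, -0.198, 0.132], 0.57)]
stand [([0.526, -0.21, 0.012], 0.76), ([0.382, -0.287, 0.021], 0.6)]
```

View pics/w1.png

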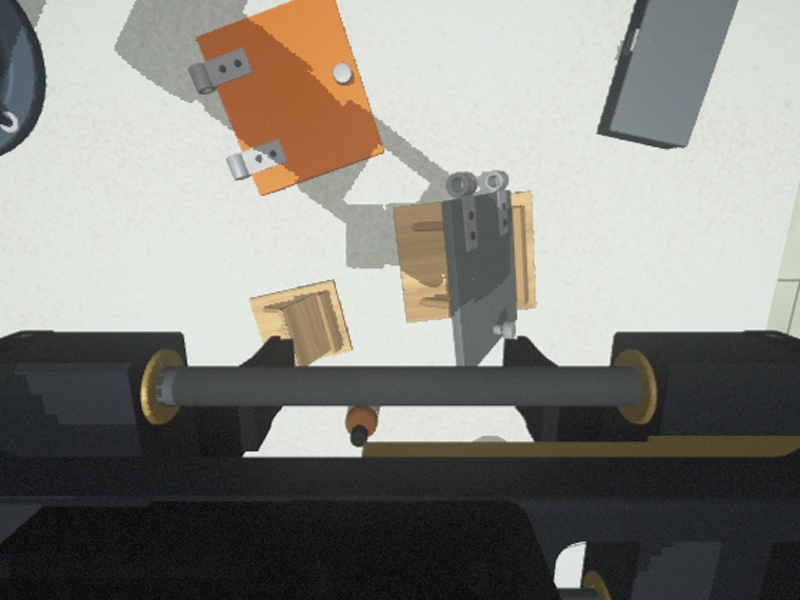

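The wrist view confirms it: the leaning leaf at (480,270) is grey, with knuckles at (460,183) and (495,180) and the pull at (505,328). It stands in the middle-sized stand. The orange look-alike is at (290,100) and the small stand at (300,325). I'll enlarge for a precise pose fit.

```bash
python3 - <<'E'
from h import *
w=np.load("pics/w1.npy");s=cv2.imread("pics/scene0.png")[:,:,::-1];d=cv2.imread("pics/side0.png")[:,:,::-1]
c=np.zeros((600,800,3),np.uint8)
rs=lambda im,x0,y0,W,H,f:cv2.resize(im[y0:y0+H,x0:x0+W],(W*f,H*f),interpolation=cv2.INTER_CUBIC)
c[:600,:440]=rs(w,270,110,110,150,4)
c[:300,440:]=rs(s,215,180,90,75,4)
c[300:,440:]=rs(d,240,162,90,75,4)
cv2.imwrite("pics/c1.png",c[:,:,::-1])
E
```

```text
(no output)
```

View pics/c1.png

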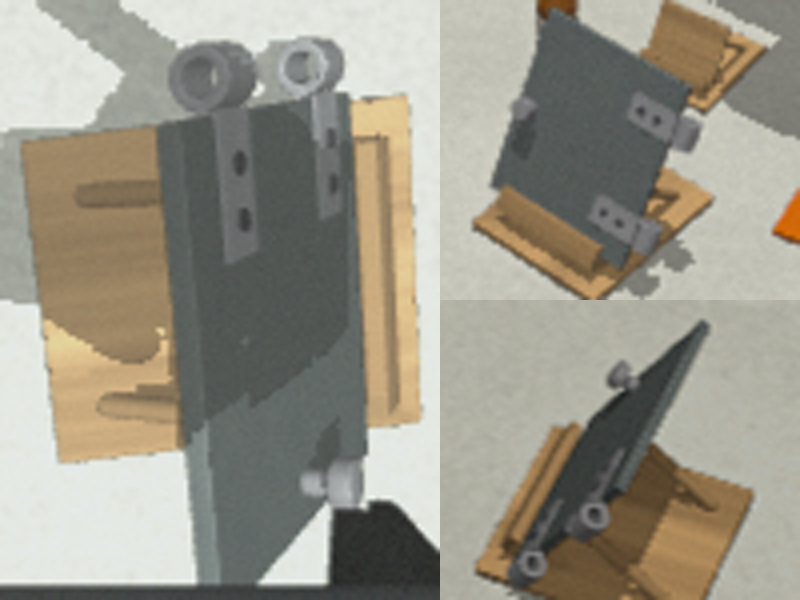

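```bash
cat > fit1.py <<'E'
from h import *
from scipy.optimize import least_squares
def st(c):
    k=get_calibration(c);return np.array([[k["fx"],0,k["cx"]],[0,k["fy"],k["cy"]],[0,0,1]]),np.array(k["R"]),np.array(k["t"])
W=look("w1");S=st("scene");D=st("side")
door=[(W,(158,128),(-4,75,170)),(W,(185,122),(4,75,170)),(W,(200,82),(0,86,145)),(W,(302,65),(0,86,50)),(W,(345,485),(20,-58,85)),
(S,(690,88),(4,75,170)),(S,(553,12),(4,-75,170)),(S,(686,135),(0,86,132)),(S,(646,235),(0,86,37)),
(D,(705,325),(0,75,170)),(D,(597,515),(0,86,145)),(D,(533,562),(0,86,50))]
def px(C,u):
    u=np.array(u,float)
    return u/4+([270,110] if C is W else [105,180] if C is S else [130,87])
def R_(yaw,tilt): return Ro.from_euler("zy",[yaw,-tilt]).as_matrix()
def res(p):
    R=R_(p[3],p[4]); r=[]
    for C,u,X in door: r.append((proj(R@np.array(X)/1e3+p[:3],*C)[0]-px(C,u)))
    return np.r_[np.ravel(r),(p[4]-np.pi/6)*200]
f=least_squares(res,[.6,-.2,.02,.1,.52],loss="soft_l1")
print("door",np.round(f.x,4));print(np.round(f.fun[:-1].reshape(-1,2),1).tolist())
for n,X in dict(top=(0,0,170),kh=(0,86,120)).items(): print(n,np.round(R_(*f.x[3:])@np.array(X)/1e3+f.x[:3],4))
st_=[((22,143),(-80,70)),((405,96),(80,70)),((420,420),(80,-70)),((60,462),(-80,-70))]
g=least_squares(lambda p:np.ravel([proj(np.r_[Ro.from_euler("z",p[2]).as_matrix()[:2,:2]@np.array(X)/1e3+p[:2],.01],*W)[0]-px(W,u) for u,X in st_]),[.6,-.2,.1])
print("stand",g.x,np.round(g.fun,1))
E
python3 fit1.py
```

```text
door [ 0.6187 -0.2211  0.023   0.1109  0.5227]
[[-0.5, -1.6], [-0.7, -0.9], [0.1, -0.2], [-0.7, 5.3], [0.0, 2.8], [-0.8, 0.4], [-0.5, -2.8], [-1.1, 0.5], [-1.9, 0.2], [-22.6, 41.0], [-1.5, -0.2], [0.0, -1.5]]
top [ 0.5338 -0.2211  0.1703]
kh [ 0.5505 -0.1356  0.1222]
stand [ 0.57047991 -0.2167086   0.12152395] [-0.8 -0.3  0.8 -0.7  0.4  0.6 -0.5  0.6]
```

```bash
sed -i 's/(D,(705,325),(0,75,170))/(D,(705,325),(0,-75,170)),(D,(625,492),(0,75,170))/' fit1.py; python3 fit1.py
```

```text
door [ 0.6191 -0.2209  0.0205  0.112   0.5232]
[[-0.5, -1.8], [-0.7, -1.1], [-0.0, -0.3], [-0.9, 5.2], [-0.1, 2.1], [-0.9, 1.1], [-0.5, -2.1], [-1.1, 1.1], [-2.0, 0.8], [0.4, -1.5], [-2.7, -0.1], [-1.6, 0.4], [-0.1, -0.9]]
top [ 0.5342 -0.2209  0.1678]
kh [ 0.5508 -0.1354  0.1197]
stand [ 0.57047991 -0.2167086   0.12152395] [-0.8 -0.3  0.8 -0.7  0.4  0.6 -0.5  0.6]
```

```bash
python3 -m jog '[{"grip":0,"travel":[1.8,-0.3,-4],"twist":3.2},{"grip":0,"travel":[1.8,-0.3,-4],"twist":3.2},{"grip":0,"travel":[1.9,-0.2,-4],"twist":0},{"grip":0,"travel":[0,0,-4],"twist":0},{"grip":0,"travel":[0,0,-3],"twist":0},{"grip":0,"travel":[0,0,-1.1],"twist":0},{"grip":0,"travel":[0,0,0],"twist":0},{"grip":0,"travel":[0,0,0],"twist":0}]'
python3 - <<'E'
from h import *
a=cam("side","s2")[0];b=cam("scene","s3")[0]; w=cam("wrist","w2")[0]
c=np.zeros((600,800,3),np.uint8)
rs=lambda im,x0,y0,W,H,f:cv2.resize(im[y0:y0+H,x0:x0+W],(W*f,H*f),interpolation=cv2.INTER_CUBIC)
c[:300,:400]=rs(a,235,150,100,75,4);c[:300,400:]=rs(b,205,160,100,75,4);c[300:,:400]=cv2.resize(w,(400,300))
cv2.imwrite("pics/c2.png",c[:,:,::-1])
E
```

```text
time: 3.6
position: [0.5448, -0.2171, 0.1599]
tool_rot: [0.666, 0.746, 0.0, 0.001]
ft_force: [-0.1, 0.1, -0.1]
grip_width: 0.0874
```

View pics/c2.png

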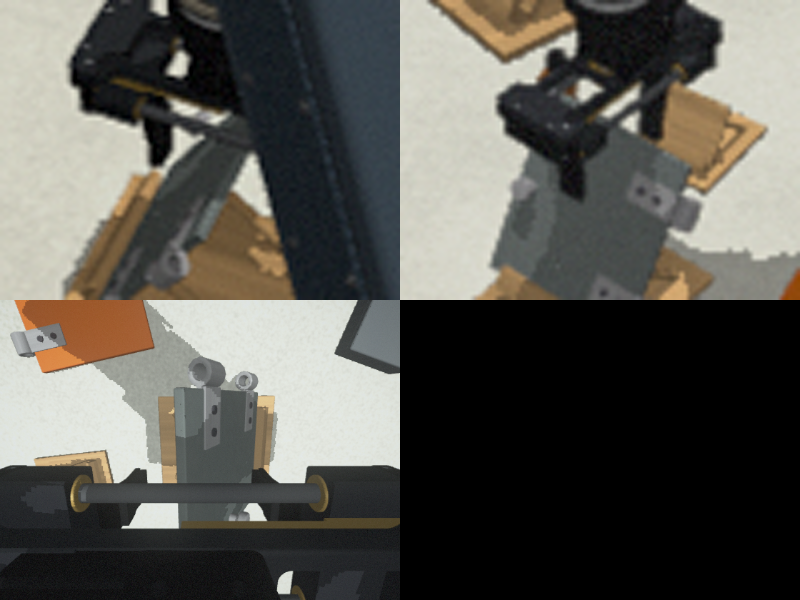

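The composite shows the jaws straddling the leaf's upper edge. In the wrist tile the edge is at column 184, between finger tips at columns 135 and 262. Now I'll close gently.

```bash
python3 -m jog '[{"grip":140,"travel":[0,0,0],"twist":0},{"grip":255,"travel":[0,0,0],"twist":0},{"grip":255,"travel":[0,0,0],"twist":0},{"grip":255,"travel":[0,0,0],"twist":0},{"grip":255,"travel":[0,0,0],"twist":0},{"grip":255,"travel":[0,0,0],"twist":0}]' 8
```

```text
time: 4.35
position: [0.5439, -0.2163, 0.1585]
tool_rot: [0.666, 0.746, -0.0, -0.0]
ft_force: [0.0, 0.3, -0.7]
grip_width: 0.047
```

```bash
python3 -m jog '[{"grip":255,"travel":[0,0,0],"twist":0},{"grip":255,"travel":[0,0,0],"twist":0},{"grip":255,"travel":[0,0,0],"twist":0},{"grip":255,"travel":[0,0,0],"twist":0},{"grip":255,"travel":[0,0,0],"twist":0},{"grip":255,"travel":[0,0,0],"twist":0}]' 8
```

```text
time: 4.95
position: [0.5442, -0.2163, 0.1587]
tool_rot: [0.666, 0.746, 0.0, 0.0]
ft_force: [1.4, 1.0, 0.6]
grip_width: 0.0265
```

```bash
python3 -m jog '[{"grip":255,"travel":[0,0,0],"twist":0},{"grip":255,"travel":[0,0,0],"twist":0},{"grip":255,"travel":[0,0,0],"twist":0}]' 12; python3 -m jog '[{"grip":255,"travel":[-0.15,-0.02,0.26],"twist":0},{"grip":255,"travel":[-0.15,-0.02,0.26],"twist":0},{"grip":255,"travel":[-0.15,-0.02,0.26],"twist":0},{"grip":255,"travel":[0,0,0],"twist":0}]'; python3 - <<'E'
from h import *
a=cam("side","s4")[0];b=cam("scene","s5")[0]; w=cam("wrist","w3")[0]
c=np.zeros((600,800,3),np.uint8)
rs=lambda im,x0,y0,W,H,f:cv2.resize(im[y0:y0+H,x0:x0+W],(W*f,H*f),interpolation=cv2.INTER_CUBIC)
c[:300,:400]=rs(a,235,150,100,75,4);c[:300,400:]=rs(b,205,160,100,75,4);c[300:,:400]=cv2.resize(w,(400,300))
cv2.imwrite("pics/c3.png",c[:,:,::-1])
E
```

```text
time: 5.25
position: [0.5443, -0.2163, 0.1587]
tool_rot: [0.666, 0.746, 0.0, 0.0]
ft_force: [1.0, -0.2, 0.1]
grip_width: 0.0265
time: 5.65
position: [0.5396, -0.2172, 0.1668]
tool_rot: [0.666, 0.746, 0.0, 0.0]
ft_force: [2.9, 0.4, -0.8]
grip_width: 0.0262
```

View pics/c3.png

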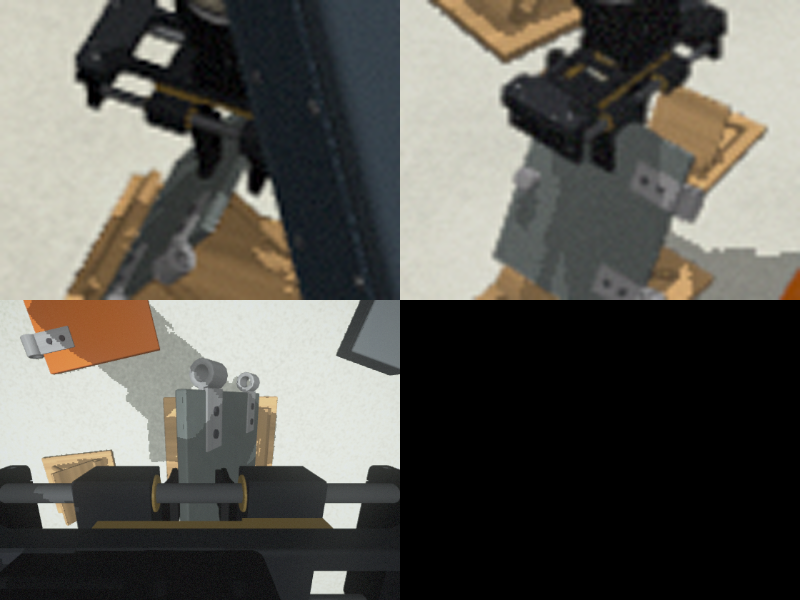

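```bash
python3 - <<'E'
from h import *
def tm(a,b,x,y,h=7,s=12):
    a=np.load(f"pics/{a}.npy");b=np.load(f"pics/{b}.npy")
    T=cv2.resize(a[y-h:y+h,x-h:x+h],None,fx=4,fy=4,interpolation=2);I=cv2.resize(b[y-h-s:y+h+s,x-h-s:x+h+s],None,fx=4,fy=4,interpolation=2)
    r=cv2.matchTemplate(I,T,cv2.TM_CCOEFF_NORMED);_,v,_,l=cv2.minMaxLoc(r);return round(v,2),l[0]/4-s,l[1]/4-s
print("scene knuckle",tm("s3","s5",205+270//4,160+198//4)); print("scene low",tm("s3","s5",205+205//4,160+288//4))
print("side low",tm("s2","s4",235+172//4,150+262//4))
f=560/400
print("wrist",tm("w2","w3",int(205*f),int(72*f)),tm("w2","w3",int(245*f),int(80*f)),"stand",tm("w2","w3",int(165*f),int(100*f)))
E
```

```text
scene knuckle (0.8, 1.0, -2.75)
scene low (0.96, 0.75, -2.5)
side low (0.97, 1.5, -1.5)
wrist (0.98, 2.75, 1.5) (0.93, 2.0, 1.5) stand (0.99, 7.25, 1.0)
```

The template match shows the door came up with the gripper: (1,-2.75) px in the scene view, which is what 9 mm of lift should give. I'll carry on lifting along the plane.

```bash
python3 -m jog '[{"grip":255,"travel":[-0.3,-0.03,0.52],"twist":0},{"grip":255,"travel":[-0.3,-0.03,0.52],"twist":0},{"grip":255,"travel":[-0.3,-0.03,0.52],"twist":0},{"grip":255,"travel":[0,0,0],"twist":0},{"grip":255,"travel":[0,0,0],"twist":0}]' 16
python3 -m jog '[{"grip":255,"travel":[-0.3,-0.03,0.52],"twist":0},{"grip":255,"travel":[-0.3,-0.03,0.52],"twist":0},{"grip":255,"travel":[-0.3,-0.03,0.52],"twist":0},{"grip":255,"travel":[-0.3,-0.03,0.52],"twist":0},{"grip":255,"travel":[0,0,0],"twist":0},{"grip":255,"travel":[0,0,0],"twist":0},{"grip":255,"travel":[0,0,0],"twist":0}]' 25
```

```text
time: 6.3
position: [0.5303, -0.218, 0.1827]
tool_rot: [0.666, 0.746, -0.0, 0.0]
ft_force: [3.0, 0.2, 0.4]
grip_width: 0.0257
time: 7.0
position: [0.519, -0.2194, 0.2033]
tool_rot: [0.666, 0.746, 0.0, 0.001]
ft_force: [2.4, 0.2, 4.2]
grip_width: 0.0249
```

```bash
cat > comp.py <<'E'
from h import *
import sys
i=sys.argv[1]; bx=[int(v) for v in sys.argv[2:6]]  # side x0,y0, scene x0,y0
a=cam("side","sd"+i)[0];b=cam("scene","sc"+i)[0]; w=cam("wrist","wr"+i)[0]
c=np.zeros((600,800,3),np.uint8)
rs=lambda im,x0,y0,W,H,f:cv2.resize(im[y0:y0+H,x0:x0+W],(W*f,H*f),interpolation=cv2.INTER_CUBIC)
c[:300,:400]=rs(a,bx[0],bx[1],133,100,3)[:300,:].repeat(1,1) if 0 else cv2.resize(a[bx[1]:bx[1]+100,bx[0]:bx[0]+133],(400,300),interpolation=2)
c[:300,400:]=cv2.resize(b[bx[3]:bx[3]+100,bx[2]:bx[2]+133],(400,300),interpolation=2)
c[300:,:400]=cv2.resize(w,(400,300))
c[300:,400:]=cv2.resize(w[50:215,170:390],(400,300),interpolation=2)
cv2.imwrite(f"pics/c{i}.png",c[:,:,::-1]);o=get_obs();print(o["time"],o["position"],o["ft_force"],o["moment"],o["grip_width"])
E
python3 comp.py 4 220 140 190 150
```

```text
7.15 [ 0.51883848 -0.21929847  0.20312345] [4.34740395 0.86699549 3.99676811] [ 0.12928177 -1.5140069   0.04666565] 0.025372792442758668
```

View pics/c4.png

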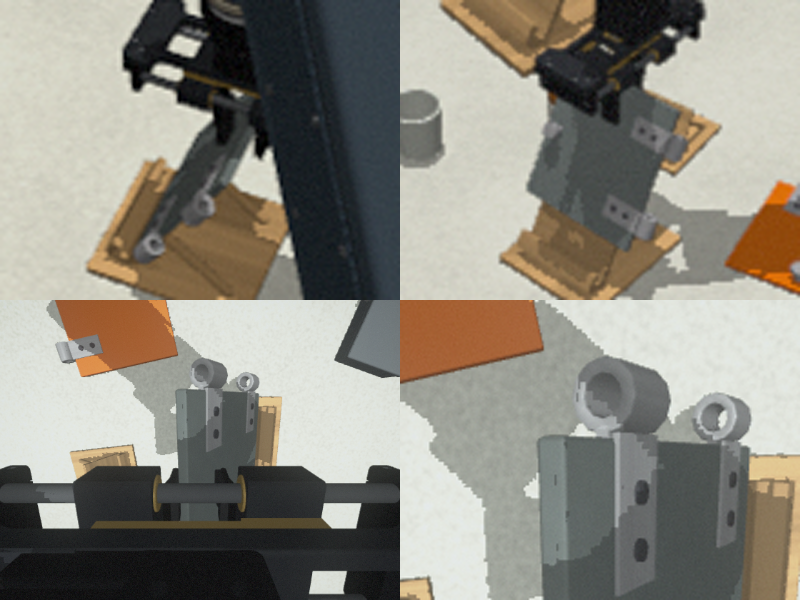

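The door is about 50 mm out but still tilted, with its inner face bearing on the back plate: the leaf in the side tile runs from (240,130) to (150,250). Moving +x and up will free it and let it swing upright between the pads.

```bash
python3 -m jog '[{"grip":255,"travel":[0.7,0.08,0.7],"twist":0},{"grip":255,"travel":[0.7,0.08,0.7],"twist":0},{"grip":255,"travel":[0.7,0.08,0.7],"twist":0},{"grip":255,"travel":[0.7,0.08,0.7],"twist":0},{"grip":255,"travel":[0.7,0.08,0.7],"twist":0}]' 25
python3 -m jog '[{"grip":255,"travel":[0.7,0.08,0.7],"twist":0},{"grip":255,"travel":[0.7,0.08,0.7],"twist":0},{"grip":255,"travel":[0.7,0.08,0.7],"twist":0},{"grip":255,"travel":[0.7,0.08,0.7],"twist":0},{"grip":255,"travel":[0.7,0.08,0.7],"twist":0}]' 25
python3 -m jog '[{"grip":255,"travel":[0,0,1],"twist":0},{"grip":255,"travel":[0,0,1],"twist":0},{"grip":255,"travel":[0,0,1],"twist":0},{"grip":255,"travel":[0,0,0],"twist":0},{"grip":255,"travel":[0,0,0],"twist":0},{"grip":255,"travel":[0,0,0],"twist":0}]' 25
```

```text
time: 7.65
position: [0.5535, -0.2145, 0.2373]
tool_rot: [0.666, 0.746, -0.0, -0.001]
ft_force: [4.0, -0.7, -3.0]
grip_width: 0.013
time: 8.15
position: [0.5874, -0.2107, 0.2726]
tool_rot: [0.666, 0.746, -0.001, -0.002]
ft_force: [0.4, 0.1, -2.0]
grip_width: 0.0079
time: 8.75
position: [0.5879, -0.2109, 0.3023]
tool_rot: [0.666, 0.746, -0.0, -0.001]
ft_force: [0.4, 0.8, -3.4]
grip_width: 0.0076
```

Opening is 7.8 mm, so the leaf now lies flat between the pads and hangs free. Next I'll carry it towards the cabinet and look.

```bash
python3 -m jog '[{"grip":255,"travel":[0,1,0.5],"twist":0},{"grip":255,"travel":[0,2,0.5],"twist":0},{"grip":255,"travel":[0,3,0.5],"twist":0},{"grip":255,"travel":[0,3,0.5],"twist":0},{"grip":255,"travel":[0,3,0],"twist":0},{"grip":255,"travel":[0,2,0],"twist":0},{"grip":255,"travel":[0,1,0],"twist":0},{"grip":255,"travel":[0,0,0],"twist":0}]' 35
python3 - <<'E'
from h import *
o=get_obs();print(o["time"],o["position"],o["grip_width"])
w=cam("wrist","w5")[0];s=cam("scene","sc5")[0];d=cam("side","sd5")[0]
c=np.zeros((600,800,3),np.uint8)
c[:400,:533]=cv2.resize(w[0:230,130:436],(533,400),interpolation=2)
c[:300,533:]=cv2.resize(s[220:350,325:441],(267,300),interpolation=2)
c[300:600,533:]=cv2.resize(d[285:415,100:216],(267,300),interpolation=2)
c[400:,:267]=cv2.resize(s[170:320,190:390],(267,200),interpolation=2)
c[400:,267:533]=cv2.resize(d[120:270,190:390],(266,200),interpolation=2)
cv2.imwrite("pics/c5.png",c[:,:,::-1])
E
```

```text
time: 9.55
position: [0.5881, -0.0587, 0.3231]
tool_rot: [0.665, 0.747, 0.0, -0.0]
ft_force: [0.5, 0.3, -3.2]
grip_width: 0.0076
9.55 [ 0.58812538 -0.05865106  0.3231156 ] 0.00759783702737819
```

View pics/c5.png

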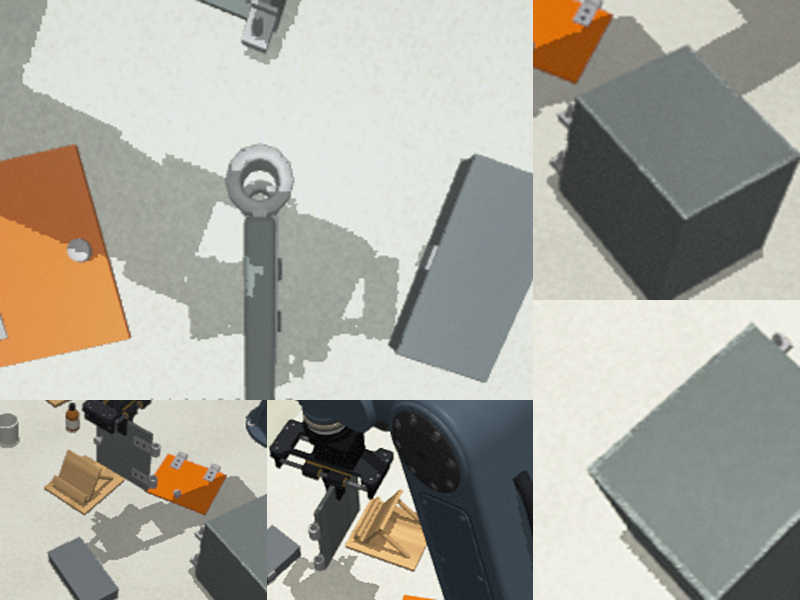

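The door hangs upright. Its upper knuckle ring is at (259,178) in the wrist tile, with the lower one visible through it, and the cabinet's upper pin and bracket are at (258,22). That makes 8 views used. I'll estimate the pin position numerically and then go closer.

```bash
cat >> h.py <<'E'
def ray(uv,z,K,R,t):
    """world point on plane z seen at pixel uv"""
    C=-R.T@t; d=R.T@np.linalg.inv(K)@np.r_[uv,1]; return C+d*(z-C[2])/d[2]
E
python3 - <<'E'
from h import *
W=look("w5")
print("pin",ray((130+258*.574,20*.575),.15,*W),"C",-W[1].T@W[2])
for z in (.28,.29,.30): print("knuckle top",z,ray((130+259*.574,178*.575),z,*W))
print("pull/other: networks")
for c in ("side","scene","wrist"):
    for n in ("pin_low","knuckle_high","cabinet"): print(c,n,[(np.round(d["at"],3).tolist(),round(d["p"],2)) for d in search_frame(n,c)])
E
```

```text
pin [0.56717762 0.12155668 0.15      ] C [0.58082249 0.00675542 0.4640161 ]
knuckle top 0.28 [0.57863759 0.02671355 0.28      ]
knuckle top 0.29 [0.57875632 0.02562896 0.29      ]
knuckle top 0.3 [0.57887506 0.02454438 0.3       ]
pull/other: networks
side pin_low [([0.486, 0.295, 0.189], 0.98)]
side knuckle_high [([0.584, -0.032, 0.246], 0.91), ([0.384, -0.019, 0.014], 0.55)]
side cabinet [([0.486, 0.297, 0.189], 0.85)]
scene pin_low [([0.593, -0.192, 0.031], 0.63), ([0.559, 0.311, 0.186], 0.61)]
scene knuckle_high [([0.591, -0.037, 0.246], 0.68), ([0.376, -0.03, 0.011], 0.68)]
scene cabinet [([0.56, 0.307, 0.189], 0.89)]
wrist pin_low [([0.563, 0.167, 0.037], 0.87)]
wrist knuckle_high [([0.373, -0.03, 0.011], 0.97), ([0.584, -0.001, 0.334], 0.75)]
wrist cabinet [([0.56, 0.167, 0.032], 0.57)]
```

```bash
python3 - <<'E'
from h import *
W=look("w5")
for z in (.037,.06): print("pin",ray((130+258*.574,22*.575),z,*W))
S=look("sc5");D=look("sd5")
# cabinet top corners, z=.19
sc=lambda u:(325+u[0]*116/267-533*116/267,220+u[1]*130/300)
sd=lambda u:(100+(u[0]-533)*116/267,285+(u[1]-300)*130/300)
for n,u in dict(a=(574,98),b=(687,47),c=(799,155),d=(687,218)).items(): print("scene",n,ray(sc(u),.19,*S))
for n,u in dict(a=(752,325),b=(590,470),c=(715,600)).items(): print("side",n,ray(sd(u),.19,*D))
E
```

```text
pin [0.56241744 0.16157008 0.037     ]
pin [0.56340878 0.15323143 0.06      ]
scene a [0.58094676 0.17137911 0.19      ]
scene b [0.41231083 0.21352965 0.19      ]
scene c [0.45520425 0.40261734 0.19      ]
scene d [0.61991968 0.3662813  0.19      ]
side a [0.57037522 0.17305562 0.19      ]
side b [0.6132841  0.36405896 0.19      ]
side c [0.44760949 0.398799   0.19      ]
```

```bash
python3 -m jog '[{"grip":255,"travel":[-0.6,1,0],"twist":-3},{"grip":255,"travel":[-1,1.5,-1],"twist":-4},{"grip":255,"travel":[-1,1.5,-1],"twist":-4},{"grip":255,"travel":[-1,1.5,-1],"twist":-4},{"grip":255,"travel":[-1,1.5,-1],"twist":-3},{"grip":255,"travel":[-0.8,1,-1],"twist":-1.6},{"grip":255,"travel":[-0.2,0.4,0],"twist":0},{"grip":255,"travel":[0,0,0],"twist":0}]' 35
python3 - <<'E'
from h import *
o=get_obs();print(o["time"],o["position"],o["tool_rot"],o["grip_width"])
w=cam("wrist","w6")[0];s=cam("scene","sc6")[0];d=cam("side","sd6")[0]
S=look("sc6");D=look("sd6");k=[.552,.108,.2]
ps=proj(k,*S)[0].astype(int);pd=proj(k,*D)[0].astype(int);print(ps,pd)
c=np.zeros((600,800,3),np.uint8)
c[:600,:400]=cv2.resize(w[0:210,210:350],(400,600),interpolation=2)
s0=np.clip(ps-[50,35],0,None);d0=np.clip(pd-[50,35],0,None);print("s0",s0,"d0",d0)
c[:300,400:]=cv2.resize(s[s0[1]:s0[1]+75,s0[0]:s0[0]+100],(400,300),interpolation=2)
c[300:,400:]=cv2.resize(d[d0[1]:d0[1]+75,d0[0]:d0[0]+100],(400,300),interpolation=2)
cv2.imwrite("pics/c6.png",c[:,:,::-1])
E
```

```text
time: 10.95
position: [0.5326, 0.0233, 0.2731]
tool_rot: [0.783, 0.622, 0.0, 0.0]
ft_force: [0.2, 0.8, -2.8]
grip_width: 0.0076
10.95 [0.53257113 0.0232822  0.2730545 ] [7.82834422e-01 6.22230028e-01 1.33052550e-04 2.05080827e-04] 0.007646960280476464
[332 242] [217 274]
s0 [282 207] d0 [167 239]
```

View pics/c6.png

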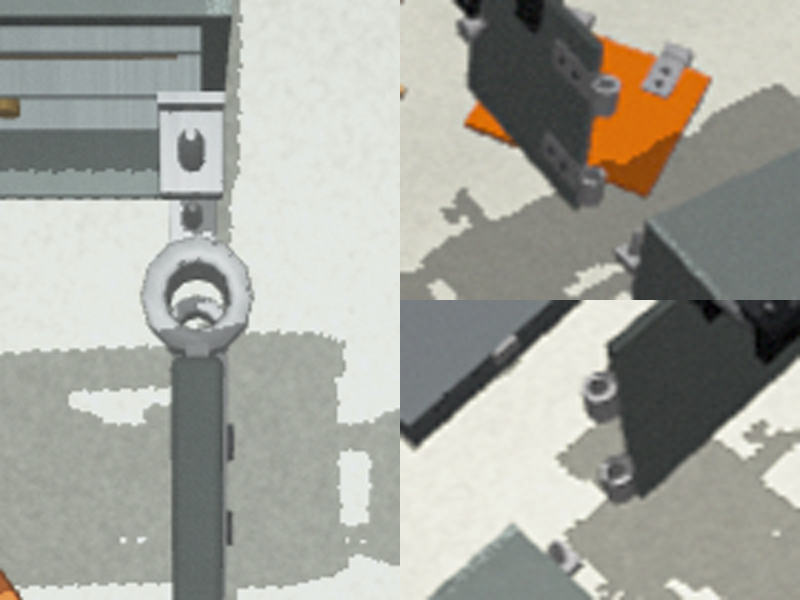

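The wrist tile shows the upper bracket and pin at (192,150), the lower pin at (192,213), and the upper knuckle ring at (195,290), with the lower knuckle just visible through the hole. They are nearly in line. Solving for the offsets:

```bash
python3 - <<'E'
from h import *
from scipy.optimize import least_squares
W=look("w6");S=look("sc6");D=look("sd6")
w=lambda u,v:np.array([210+u*.35,v*.35]); s=lambda u,v:np.array([282+(u-400)/4,207+v/4]); d=lambda u,v:np.array([167+(u-400)/4,239+(v-300)/4])
obs=[(W,w(196,291),145,3),(W,w(197,316),50,.7),(S,s(607,83),145,1),(S,s(593,175),50,1),(D,d(600,383),145,1),(D,d(620,465),50,1)]
def f(p): # hinge axis point at door z=145, tilt (ax,ay)
    r=[]
    for C,u,z,g in obs:
        X=np.r_[p[:3]]+np.array([p[3],p[4],1])*(z-145)/1e3
        r.append((proj(X,*C)[0]-u)*g)
    return np.r_[np.ravel(r),p[3:]*60]
q=least_squares(f,[.552,.108,.25,0,0]);print("knuckle top@145",np.round(q.x,4));print(np.round(q.fun,1))
print("pin foot",ray(w(192,158),.132,*W),"tip",ray(w(192,132),.156,*W),"low foot",ray(w(192,222),.037,*W),"tip",ray(w(192,206),.061,*W))
print("cam",-W[1].T@W[2])
# bracket corners upper face z=.132: front at (222,195),(160,192)
for u in [(222,195),(160,192),(226,95),(158,95)]: print("br",ray(w(*u),.132,*W))
E
```

```text
knuckle top@145 [ 0.552   0.1041  0.2595 -0.0059 -0.0166]
[ 0.  -0.  -0.2  1.9  0.3 -0.7  0.6 -0.5 -1.1  0.5 -2.1  1.3 -0.4 -1. ]
pin foot [0.56285316 0.15569237 0.132     ] tip [0.56309731 0.15633411 0.156     ] low foot [0.56229712 0.15490933 0.037     ] tip [0.56270502 0.15625216 0.061     ]
cam [0.54803215 0.08749483 0.41392414]
br [0.56957726 0.14337923 0.132     ]
br [0.55096069 0.14857826 0.132     ]
br [0.57685065 0.17027134 0.132     ]
br [0.55675509 0.17493134 0.132     ]
```

```bash
python3 -m jog '[{"grip":255,"travel":[0,0,-1],"twist":0},{"grip":255,"travel":[0,0,-1.5],"twist":0},{"grip":255,"travel":[0,0,-1.5],"twist":0},{"grip":255,"travel":[0,0,-1.2],"twist":0},{"grip":255,"travel":[0,0,-0.8],"twist":0},{"grip":255,"travel":[0.2,1,0],"twist":0},{"grip":255,"travel":[0.3,1.4,0],"twist":0},{"grip":255,"travel":[0,0,0],"twist":0}]' 35
python3 - <<'E'
from h import *
o=get_obs();print(o["time"],o["position"],o["tool_rot"],o["ft_force"],o["grip_width"])
w=cam("wrist","w7")[0];s=cam("scene","sc7")[0];d=cam("side","sd7")[0]
S=look("sc7");D=look("sd7");k=[.56,.13,.16]
ps=proj(k,*S)[0].astype(int);pd=proj(k,*D)[0].astype(int)
c=np.zeros((600,800,3),np.uint8)
c[:600,:400]=cv2.resize(w[0:150,230:330],(400,600),interpolation=2)
s0=np.clip(ps-[40,30],0,None);d0=np.clip(pd-[40,30],0,None);print("s0",s0,"d0",d0)
c[:300,400:]=cv2.resize(s[s0[1]:s0[1]+60,s0[0]:s0[0]+80],(400,300),interpolation=2)
c[300:,400:]=cv2.resize(d[d0[1]:d0[1]+60,d0[0]:d0[0]+80],(400,300),interpolation=2)
cv2.imwrite("pics/c7.png",c[:,:,::-1])
E
```

```text
time: 11.9
position: [0.5384, 0.049, 0.2134]
tool_rot: [0.783, 0.622, 0.001, 0.0]
ft_force: [0.2, -0.5, -2.8]
grip_width: 0.0078
11.9 [0.53839821 0.04902117 0.21342134] [7.82666126e-01 6.22440733e-01 1.07132796e-03 3.48781374e-04] [ 0.17865278 -0.4540133  -2.76722766] 0.00778100776338955
s0 [295 227] d0 [171 259]
```

View pics/c7.png

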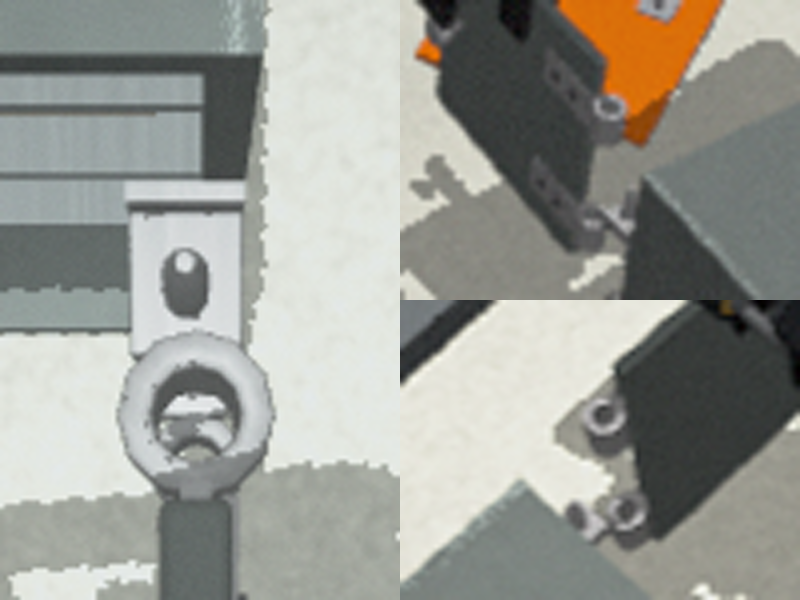

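```bash
python3 - <<'E'
from h import *
from scipy.optimize import least_squares
W=look("w7");S=look("sc7");D=look("sd7")
w=lambda u,v:np.array([230+u/4,v/4]); s=lambda u,v:np.array([295+(u-400)/5,227+v/5]); d=lambda u,v:np.array([171+(u-400)/5,259+(v-300)/5])
obs=[(W,w(196,413),145,3),(W,w(196,455),50,.5),(S,s(610,105),145,1),(S,s(592,222),50,.7),(D,d(603,413),145,1),(D,d(627,507),50,1)]
def f(p):
    r=[(proj(p[:3]+np.array([p[3],p[4],1])*(z-145)/1e3,*C)[0]-u)*g for C,u,z,g in obs]
    return np.r_[np.ravel(r),p[3:]*60]
q=least_squares(f,[.552,.108,.2,0,0]);k=q.x;print("knuckle",np.round(k,4));print(np.round(q.fun,1))
foot=ray(w(186,296),.132,*W);tip=ray(w(186,262),.156,*W);print(foot,tip)
for z in (.195,.20,.205): print("kn",z,ray(w(196,413),z,*W))
# apparent size of ring -> height
C=-W[1].T@W[2];print("cam",C, "ring depth",W[0][0,0]*.020/(154/4))
# tilt-insensitive check: knuckle seen at same tool coordinates in w6
o=get_obs();R=Ro.from_quat(o["tool_rot"]).as_matrix();print("tool coords",R.T@(k[:3]-o["position"]))
E
```

```text
knuckle [ 0.558   0.1295  0.1966 -0.0013 -0.0052]
[-0.1  0.1 -0.2  1.   0.1  0.3  0.2 -1.1 -1.1  0.2 -1.4  0.5 -0.1 -0.3]
[0.56242279 0.15556815 0.132     ] [0.56258465 0.15575787 0.156     ]
kn 0.195 [0.55800723 0.12965965 0.195     ]
kn 0.2 [0.55786876 0.12914044 0.2       ]
kn 0.205 [0.55773028 0.12862123 0.205     ]
cam [0.55359319 0.11310969 0.35437678] ring depth 0.15095674226062128
tool coords [0.08449825 0.00112198 0.0167346 ]
```

```bash
python3 -m jog '[{"grip":255,"travel":[0.1,0.6,0],"twist":0},{"grip":255,"travel":[0.2,1,0],"twist":0},{"grip":255,"travel":[0.16,1,0],"twist":0},{"grip":255,"travel":[0,0,0],"twist":0},{"grip":255,"travel":[0,0,0],"twist":0}]' 35
python3 - <<'E'
from h import *
o=get_obs();print(o["time"],o["position"],o["ft_force"],o["grip_width"])
w=cam("wrist","w8")[0];s=cam("scene","sc8")[0];d=cam("side","sd8")[0]
S=look("sc8");D=look("sd8");W=look("w8")
print("pin tip/foot expected in wrist crop",[((p-[245,70])*8).tolist() for p in proj([[.5625,.1557,.156],[.5625,.1557,.132]],*W)])
k=[.562,.156,.16]
ps=proj(k,*S)[0].astype(int);pd=proj(k,*D)[0].astype(int)
c=np.zeros((600,800,3),np.uint8)
c[:600,:400]=cv2.resize(w[70:145,245:295],(400,600),interpolation=2)
s0=ps-[40,30];d0=pd-[40,30];print(s0,d0)
c[:300,400:]=cv2.resize(s[s0[1]:s0[1]+60,s0[0]:s0[0]+80],(400,300),interpolation=2)
c[300:,400:]=cv2.resize(d[d0[1]:d0[1]+60,d0[0]:d0[0]+80],(400,300),interpolation=2)
cv2.imwrite("pics/c8.png",c[:,:,::-1])
E
```

```text
time: 12.55
position: [0.542, 0.0734, 0.2127]
tool_rot: [0.783, 0.622, -0.0, 0.0]
ft_force: [0.3, 0.4, -2.8]
grip_width: 0.0078
12.55 [0.54199892 0.07342252 0.21270607] [ 0.30123894  0.42003802 -2.76074896] 0.007789281161471903
pin tip/foot expected in wrist crop [[277.07818936188823, 295.1381449257141], [276.08795776618535, 321.70062891502596]]
[301 232] [164 267]
```

View pics/c8.png

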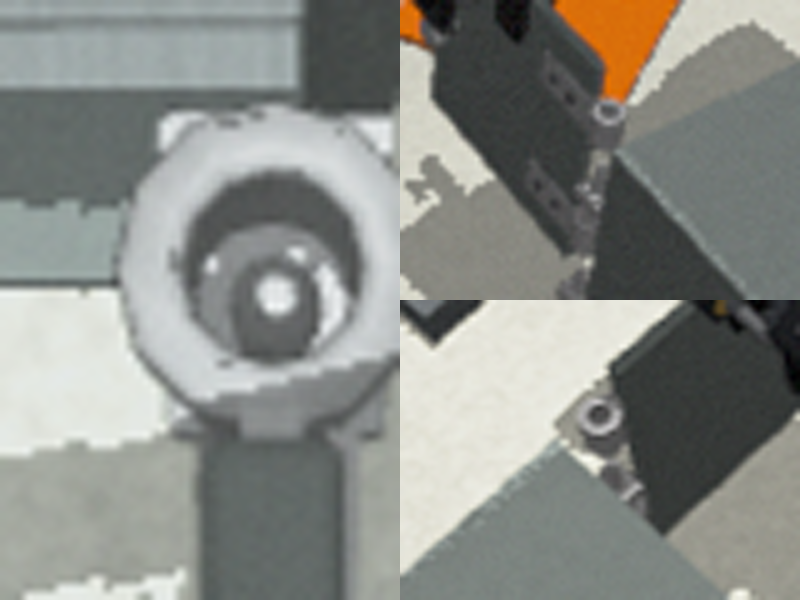

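The pin's bright tip shows through the upper knuckle's hole at (277,296), exactly where predicted. The ring centre is about (272,264).

```bash
python3 - <<'E'
from h import *
W=look("w8")
for z in (.195,.199): print(z,ray((245+272/8,70+263/8),z,*W), "hole", ray((245+274/8,70+262/8),z,*W))
print("tip",ray((245+277/8,70+296/8),.156,*W))
g=cv2.cvtColor(np.load("pics/w8.npy"),cv2.COLOR_RGB2GRAY)[70:145,235:310]
g=cv2.resize(g,None,fx=8,fy=8,interpolation=2)
c=cv2.HoughCircles(cv2.GaussianBlur(g,(9,9),2),cv2.HOUGH_GRADIENT,1.5,20,param1=60,param2=30,minRadius=135,maxRadius=170)
print(None if c is None else (c[0][:5]-[80,0,0]))
E
```

```text
0.195 [0.56164842 0.15411572 0.195     ] hole [0.56178742 0.15414567 0.195     ]
0.199 [0.56154534 0.15370035 0.199     ] hole [0.56168083 0.15372954 0.199     ]
tip [0.56247908 0.15563756 0.156     ]
[[270.25       275.25       157.5       ]
 [268.75       249.75       162.44999695]]
```

```bash
python3 -m jog '[{"grip":255,"travel":[0.08,0.15,0],"twist":0},{"grip":255,"travel":[0,0,-0.6],"twist":0},{"grip":255,"travel":[0,0,-0.6],"twist":0},{"grip":255,"travel":[0,0,0],"twist":0}]'
python3 -m jog '[{"grip":255,"travel":[0,0,-0.3],"twist":0},{"grip":255,"travel":[0,0,-0.3],"twist":0},{"grip":255,"travel":[0,0,0],"twist":0}]'
python3 -m jog '[{"grip":255,"travel":[0,0,-0.3],"twist":0},{"grip":255,"travel":[0,0,-0.3],"twist":0},{"grip":255,"travel":[0,0,0],"twist":0}]'
```

```text
time: 13.1
position: [0.5419, 0.0744, 0.1995]
tool_rot: [0.783, 0.622, -0.001, -0.001]
ft_force: [0.8, -0.6, -2.9]
grip_width: 0.0076
time: 13.4
position: [0.5425, 0.0745, 0.1943]
tool_rot: [0.783, 0.622, -0.0, -0.0]
ft_force: [0.1, -0.1, -3.6]
grip_width: 0.0076
time: 13.7
position: [0.5425, 0.0745, 0.1883]
tool_rot: [0.783, 0.622, -0.0, -0.0]
ft_force: [-0.1, 0.4, -3.3]
grip_width: 0.0074
```

```bash
python3 -m jog '[{"grip":255,"travel":[0,0,-0.3],"twist":0},{"grip":255,"travel":[0,0,-0.3],"twist":0},{"grip":255,"travel":[0,0,0],"twist":0}]'
python3 -m jog '[{"grip":255,"travel":[0,0,-0.3],"twist":0},{"grip":255,"travel":[0,0,-0.2],"twist":0},{"grip":255,"travel":[0,0,0],"twist":0}]'
```

```text
time: 14.0
position: [0.5425, 0.0745, 0.1823]
tool_rot: [0.783, 0.622, -0.0, -0.0]
ft_force: [-0.9, -0.3, -2.1]
grip_width: 0.0075
time: 14.3
position: [0.5426, 0.0745, 0.1774]
tool_rot: [0.783, 0.622, -0.0, -0.0]
ft_force: [-0.4, 0.2, -3.5]
grip_width: 0.008
```

```bash
python3 -m jog '[{"grip":255,"travel":[0,0,-0.1],"twist":0},{"grip":255,"travel":[0,0,-0.1],"twist":0},{"grip":255,"travel":[0,0,0],"twist":0}]'
python3 -m jog '[{"grip":255,"travel":[0,0,-0.1],"twist":0},{"grip":255,"travel":[0,0,-0.1],"twist":0},{"grip":255,"travel":[0,0,0],"twist":0}]'
```

```text
time: 14.6
position: [0.5428, 0.0745, 0.1756]
tool_rot: [0.783, 0.622, -0.0, -0.0]
ft_force: [0.9, -0.1, -3.6]
grip_width: 0.0076
time: 14.9
position: [0.5427, 0.0745, 0.1736]
tool_rot: [0.783, 0.622, -0.0, -0.0]
ft_force: [-0.2, 0.1, -2.5]
grip_width: 0.008
```

```bash
for i in 1; do :; done; python3 -m jog '[{"grip":255,"travel":[0,0,-0.1],"twist":0},{"grip":255,"travel":[0,0,0],"twist":0}]'
python3 -m jog '[{"grip":255,"travel":[0,0,-0.1],"twist":0},{"grip":255,"travel":[0,0,0],"twist":0}]'
python3 - <<'E'
from h import *
print(np.mean([(camera("wrist"),get_obs()["ft_force"])[1] for _ in range(3)],0),get_obs()["moment"])
E
```

```text
time: 15.1
position: [0.5428, 0.0745, 0.1726]
tool_rot: [0.783, 0.622, -0.0, -0.0]
ft_force: [0.1, 0.5, -3.6]
grip_width: 0.0079
time: 15.3
position: [0.5428, 0.0745, 0.1716]
tool_rot: [0.783, 0.622, -0.0, -0.0]
ft_force: [0.4, 0.4, -3.2]
grip_width: 0.0077
[-0.10957891  0.31091332 -3.13500127] [ 0.0023726  -0.03430834 -0.05814201]
```

```bash
python3 -m jog '[{"grip":255,"travel":[0,0,-0.1],"twist":0},{"grip":255,"travel":[0,0,0],"twist":0}]' | grep -E "posi|ft"
python3 -m jog '[{"grip":255,"travel":[0,0,-0.1],"twist":0},{"grip":255,"travel":[0,0,0],"twist":0}]'| grep -E "posi|ft"
python3 - <<'E'
from h import *
print(np.mean([(camera("wrist"),get_obs()["ft_force"])[1] for _ in range(3)],0),get_obs()["moment"])
E
```

```text
position: [0.5428, 0.0745, 0.1707]
ft_force: [0.7, -0.2, -2.4]
position: [0.543, 0.0744, 0.1702]
ft_force: [-1.4, -1.3, 0.9]
[-1.71765334 -1.15340474  2.04230518] [0.04644097 0.0989258  0.0968669 ]
```

Contact: the vertical force went from -3.1 to +2 N at 42.5 mm of descent, against a predicted 40–42 mm, which fits sitting on the brackets. I'll ease the grip, then open.

```bash
python3 -m jog '[{"grip":255,"travel":[0,0,0],"twist":0},{"grip":255,"travel":[0,0,0],"twist":0},{"grip":255,"travel":[0,0,0],"twist":0}]' 4
python3 -m jog '[{"grip":210,"travel":[0,0,0],"twist":0},{"grip":180,"travel":[0,0,0],"twist":0},{"grip":150,"travel":[0,0,0],"twist":0},{"grip":120,"travel":[0,0,0],"twist":0},{"grip":120,"travel":[0,0,0],"twist":0}]' 
python3 - <<'E'
from h import *
o=get_obs();print(o["time"],o["position"],o["ft_force"],o["grip_width"])
w=cam("wrist","w9")[0];s=cam("scene","sc9")[0];d=cam("side","sd9")[0]
S=look("sc9");D=look("sd9");k=[.555,.12,.12]
ps=proj(k,*S)[0].astype(int);pd=proj(k,*D)[0].astype(int)
c=np.zeros((600,800,3),np.uint8)
c[:600,:400]=cv2.resize(w[0:225,205:355],(400,600),interpolation=2)
s0=ps-[40,30];d0=pd-[40,30];print(s0,d0)
c[:300,400:]=cv2.resize(s[s0[1]:s0[1]+60,s0[0]:s0[0]+80],(400,300),interpolation=2)
c[300:,400:]=cv2.resize(d[d0[1]:d0[1]+60,d0[0]:d0[0]+80],(400,300),interpolation=2)
cv2.imwrite("pics/c9.png",c[:,:,::-1])
E
```

```text
time: 16.3
position: [0.543, 0.0744, 0.1696]
tool_rot: [0.783, 0.622, 0.0, 0.0]
ft_force: [-0.4, -0.8, -1.5]
grip_width: 0.0081
time: 16.8
position: [0.5429, 0.0745, 0.1698]
tool_rot: [0.783, 0.622, 0.0, 0.0]
ft_force: [0.4, 0.9, 0.3]
grip_width: 0.0393
16.8 [0.54288836 0.07453169 0.16979766] [0.44011948 0.94170178 0.28391442] 0.03933039592757823
[292 233] [177 264]
```

View pics/c9.png

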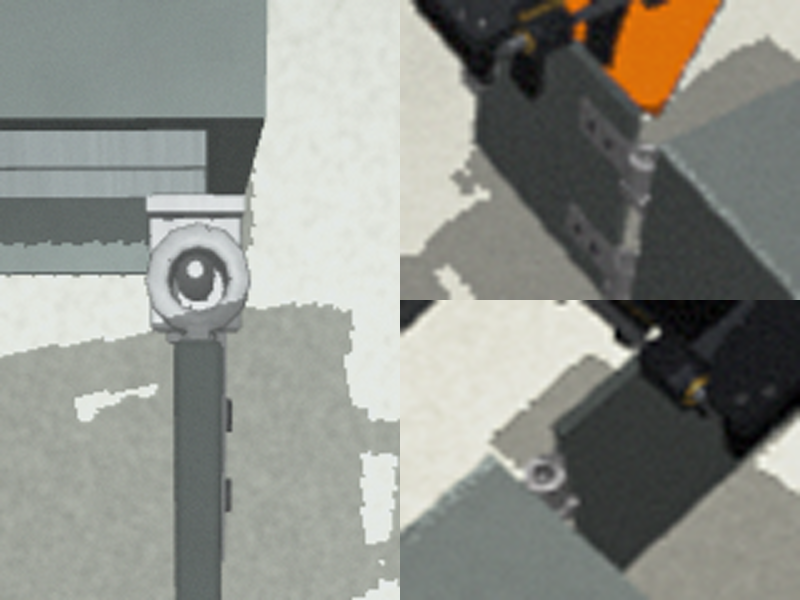

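The view shows the pin inside the upper knuckle at (195,272), the ring resting on the bracket, the leaf upright and the jaws open clear of it. Retracting straight up.

```bash
python3 -m jog '[{"grip":60,"travel":[0,0,0],"twist":0},{"grip":60,"travel":[0,0,0.5],"twist":0},{"grip":60,"travel":[0,0,1],"twist":0},{"grip":60,"travel":[0,0,2],"twist":0},{"grip":60,"travel":[0,0,2],"twist":0},{"grip":60,"travel":[0,0,2],"twist":0},{"grip":60,"travel":[0,0,2],"twist":0},{"grip":60,"travel":[0,0,0],"twist":0}]'
python3 -m jog '[{"grip":60,"travel":[0,0,1],"twist":0},{"grip":60,"travel":[0,0,0],"twist":0},{"grip":60,"travel":[0,0,0],"twist":0},{"grip":60,"travel":[0,0,0],"twist":0},{"grip":60,"travel":[0,0,0],"twist":0}]'
python3 - <<'E'
from h import *
cam("scene","sc10");cam("side","sd10");cam("wrist","w10")
def tm(a,b,x,y,h=6,s=8):
    a=np.load(f"pics/{a}.npy");b=np.load(f"pics/{b}.npy")
    T=cv2.resize(a[y-h:y+h,x-h:x+h],None,fx=4,fy=4,interpolation=2);I=cv2.resize(b[y-h-s:y+h+s,x-h-s:x+h+s],None,fx=4,fy=4,interpolation=2)
    r=cv2.matchTemplate(I,T,cv2.TM_CCOEFF_NORMED);_,v,_,l=cv2.minMaxLoc(r);return round(v,2),l[0]/4-s,l[1]/4-s
print("knuckle scene",tm("sc9","sc10",292+48,233+33),tm("sc9","sc10",292+42,233+54),"side",tm("sd9","sd10",177+29,264+35))
# knuckle ring z: top face centre from scene & side
S=look("sc10");D=look("sd10")
us=np.array([292+(643-400)/5,233+157/5]);ud=np.array([177+(545-400)/5,264+(473-300)/5])
P=cv2.triangulatePoints(S[0]@np.c_[S[1],S[2]],D[0]@np.c_[D[1],D[2]],us,ud);print("upper knuckle top (expect .5625 .156 .157)",(P[:3]/P[3]).ravel())
for n in ["oil_bottle","stain_jar","slide_box"]: print(n,[(np.round(d["at"],3).tolist(),round(d["p"],2)) for c in ("scene","side") for d in search_frame(n,c)])
E
```

```text
time: 17.75
position: [0.5449, 0.0744, 0.2684]
tool_rot: [0.783, 0.622, 0.003, 0.003]
ft_force: [0.0, -0.2, -0.7]
grip_width: 0.0665
time: 18.25
position: [0.5425, 0.0745, 0.274]
tool_rot: [0.783, 0.622, -0.001, -0.001]
ft_force: [1.0, -0.3, -0.3]
grip_width: 0.0665
knuckle scene (0.96, 0.0, 0.0) (0.98, 0.0, 0.0) side (0.91, 0.0, 0.0)
upper knuckle top (expect .5625 .156 .157) [0.5614697  0.15253605 0.14935319]
oil_bottle [([0.447, -0.397, 0.049], 0.72)]
stain_jar [([0.611, -0.482, 0.045], 0.7), ([0.558, 0.309, 0.191], 0.34), ([0.546, 0.088, 0.104], 0.38)]
slide_box [([0.778, 0.016, 0.034], 0.59), ([0.764, 0.025, 0.032], 0.74)]
```

```bash
python3 - <<'E'
from h import *
for a,b,pts in (("scene0","sc10",[(243,293),(262,318)]),("side0","sd10",[(172,243),(202,232),(318,143)])):
    A=cv2.imread(f"pics/{a}.png",0);B=cv2.cvtColor(np.load(f"pics/{b}.npy"),cv2.COLOR_RGB2GRAY)
    for x,y in pts:
        r=cv2.matchTemplate(B[y-25:y+25,x-25:x+25],A[y-13:y+13,x-13:x+13],cv2.TM_CCOEFF_NORMED);_,v,_,l=cv2.minMaxLoc(r);print(a,(x,y),round(v,2),l[0]-12,l[1]-12)
hand_in()
E
```

```text
scene0 (243, 293) 0.99 0 0
scene0 (262, 318) 1.0 0 0
side0 (172, 243) 1.0 0 0
side0 (202, 232) 0.34 7 -8
side0 (318, 143) 0.43 -7 7
the job is handed in; nothing more can be done
```

The grey door is back on the cabinet, with both knuckles over their pins, and I handed the job in at about 18.4 s. `hand_in()` gave no verdict.

I gripped the door by its top edge and drew it out along the stand's slope, and it swung upright between the pads. I turned it to match the cabinet and lined up the knuckles with the wrist camera. Then I lowered it 42.5 mm until the wrist force showed it resting on the brackets, released it and backed straight up.

**What agreed:**
- The last picture showed the upper pin inside its knuckle, the knuckle on its bracket and the leaf upright.
- The door did not move by a pixel at either knuckle while the gripper withdrew.
- The network found the oil bottle and the staining jar within a few millimetres of their starting places.
- Three image matches on the slide box, two in the scene view and one in the side view, showed no shift.

**What disagreed or is uncertain:**
- Two image matches in the side view gave low scores (0.34 and 0.43), so they say nothing either way. They were one slide-box patch and the jar; I did not look into why.
- The network put the slide box about 17 mm from its first reading. I took that as noise because the good matches showed no movement.
- A rough two-camera estimate of the upper knuckle's height came out about 8 mm below the expected value, at (0.561, 0.153, 0.149) m against (0.5625, 0.156, 0.157) m. I put that down to hand-picked pixels.
- I did not check directly that the lower knuckle is within 3 mm of its bracket.

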